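# Seat a lantern post in the V-block drilling jig

## Robot

A 6-joint arm with a two-finger parallel gripper is mounted at the origin on the work surface. World frame = base frame: x ahead of the robot, y to its left, z up, the work surface at z = 0. Lengths are in m, angles in rad, forces in N, time in s.
With the tool pointing down it reaches from about 0.225 to 0.875 m from the base axis. Payload 3.4 kg.
Tool frame: the origin (TCP) lies midway between the tips of the shut fingers; the grasp point (between the pads) lies 19 mm behind it (manip.tcp_to_grasp is the distance from the TCP to the grasp point, in m); x points along the fingers, y is the direction in which the jaws open and shut, and the axes are right-handed (so a half turn about x gives the same grasp; the last joint's range is limited). The gripper opens to 85 mm and grips with 20 to 120 N. Pads are 22 mm wide; open, the fingers measure 114 mm over their backs; the gripper's body (76 mm by 85 mm) begins 54 mm behind the grasp point. The pads swing forward as they close: fully open they stand 13 mm farther back than shut.
Start: joints at [-1.248, 0.276, 1.505, -0, 1.361, -0.121], TCP at [0.247, -0.519, 0.231] pointing down, gripper open.
Joint ranges: [-2.89, 2.89], [-0.75, 2.08], [0.22, 2.7], [-1.18, 4.32], [0.11, 2.71], [-2.7, 2.7]. Speed limits (rad/s): [2.57, 2.57, 3.14, 3.14, 3.14, 3.14].

## Interface

Orientations are given as a unit quaternion [w, x, y, z].
In Python, from rig import readout, eyes, job, manip gives the robot as it stands. The module is installed in compiled form; this text tells all that it offers.
- The arm moves only by the tool carry_out, never from a script. Its argument "deltas" is one flat list of numbers, 7 for each row, row after row: the shift along the tool's x, y, z scaled (see below), then the turn, a rotation vector about the tool's x, y, z scaled (see below), then the opening, from -1 (shut) to 1 (fully open). In form: [dx, dy, dz, ax, ay, az, grip, dx, dy, dz, ax, ay, az, grip, ...]. A call has 1 to 10 rows; each row shifts and turns the commanded pose from where the row before left it, along the tool's axes as they then stand; what a row does not reach is not made up. The controller multiplies each number of a shift by 60 mm and each number of a turn by 4 degrees. A row lasts 1/8 s, in which the tool goes at most 62.5 mm and 10.7 degrees, less where a joint would pass 70% of its speed; a pose out of reach is approached as far as the arm can. A call with a number of a shift or a turn outside -1 to 1 is refused whole. A call with a gripper value outside its range is refused whole. The fingers move at their own pace and stop on an object; "newtons" is the grip in N (left out, the last holds). Time passes only in rows, so rows that do not move let the fingers close. It gives the time, the measured TCP pose, the force and the opening at its end, in the units of the state.
- readout.get_state(): the state, without advancing time (a new reading comes with each control period).
- eyes.get_image(name): name is "scene" or "side" or "wrist"; returns a dict with "color" (384x512x3 uint8, red, green, blue), "z_map" (384x512 float32, m along the optical axis (not along the pixel's ray), 0 where there is no reading), "mtx" (3x3 intrinsics, pixels), "origin" and "orientation" of the camera in the world. Camera axes: x right, y down, z forward; pixel columns grow to the right and rows downward; lengths in m; the calibration is good to about 2 mm. A picture is of the moment at which its call begins.
- job.sign_off(): hands the job in, once; it reports no verdict.
The state is a dict: "clock": time; "qpos": joint angles; "qd": joint speeds; "effort": joint torques, N m; "position": TCP position; "ee_rot": TCP orientation; "contact_force": force on the tool from outside, world axes, zero at the start; "moment": the same for the moment, N m; "width": finger opening in m.
Only numpy, scipy, OpenCV 4.12 (cv2) and the standard library are available. Lean on these libraries where they do the work, as an engineer would, in place of code of your own. Each camera call takes 0.05 s, during which the arm holds its last target.

## Task

Take the round wooden lantern post from its rest and lay it in the V of the drilling jig with the steel end towards the red back stop. Keep it down on both flanks and slide it along gently until you feel it meet the cushioned stop, then press it home with about 10 N (never more than 20 N on the stop) for about a second. Let go so that it stays lying on both flanks and touching the stop, and leave the mug, the glue jar and the screwdriver where they are.

Things in the scene. Friction and masses are not known exactly. Their poses are not given: they have to be found in the camera images.
- post_center (a point): Centre of the post: smooth round beech rod, 36 mm in diameter, 180 mm long, about 0.14 kg, with a 22 mm dark steel ferrule (same diameter) at its +x end and a thin red ring near the other end. x runs along the post towards the ferrule; roll about x is free. At the start it lies level in the rest, ferrule pointing roughly away from the robot.
- ferrule_end (a point): Centre of the post's flat steel end face, 90 mm from the post's centre along its +x.
- rest: Green-painted wooden rest, fixed: 170 x 76 x 12 mm board with two V-notched saddles, each 20 mm long, 68 mm wide, 45 mm tall over the table, centred at x = -55 and +55 mm. Origin on the table under its middle, z up. The 90 mm between the saddles is open down to the board, so fingers can straddle the post there. A lying post's centre line is 47.5 mm up.
- vblock: V-block drilling jig, fixed: plywood base 76 mm wide, 12 mm thick, x = -100 to +165 mm, with two blue saddles of the same form and places as the rest's (x = -55 and +55 mm, open between). Origin on the table midway between the saddles; x along the V towards the back stop, y left, z up. A post seated on both flanks has its centre line at y = 0, z = 47.5 mm.
- flank_left: The two aluminium flank faces on the +y side of the V, one on each blue saddle, at 45 degrees (90 degree V, its lowest line 22 mm above the table). The post drags along them with friction. Origin and axes are those of the V-block, not a point on the faces.
- flank_right: The two aluminium flank faces on the -y side of the V. Origin and axes are those of the V-block.
- bracket: Blue plate across the end of the jig, 12 mm thick, 60 wide, top 72 mm up; origin on the table at x = +150 mm of the V-block, same axes. Carries the back stop: steel rod with a red disc, 30 mm across, facing -x on the post's line. Its setting varies and is NOT in this reading: the disc's face lies 35 to 60 mm before the bracket's origin, to be found by feel.
- stop_rest (a point): A fixed point on the post's line 60 mm before the bracket's origin, the nearest place the disc's face can be (farthest: 25 mm beyond along +x); lay the post with its steel end 10 to 15 mm short of it. The disc is cushioned: gives 1 mm per 4 N, up to 7 mm, damped 0.3 N per mm/s, so meet it at 15 mm/s or less; when let go it eases back without kicking the post.
- mug: Empty glass mug, 72 mm in diameter, 85 mm tall, origin at the centre of its underside. Leave alone.
- glue: White glue jar with a red cap, 52 mm in diameter, 70 mm tall, origin at the centre of its underside. Leave alone.
- driver: Screwdriver lying on the table. Leave alone.
Mind the look-alikes: they are no part of the job. Of the things like the part that bears post_center, leave any that is purple, turquoise or white; of the rest the smaller one is meant.

How it is judged:
On the way:
1. the post, lying true on both flanks with the ferrule towards the stop, is pressed against the back stop with 6 to 20 N (y of post_center in the frame of vblock between -0.003 and 0.003 m and z of post_center in the frame of vblock between 0.0445 and 0.0505 m and angle between the x axis of post_center and the x axis of vblock, either way round below 0.05 rad and x of ferrule_end in the frame of vblock above 0.05 m and contact force between post and flank_left above 0.1 N and contact force between post and flank_right above 0.1 N and contact force between post and bracket above 6 N), for 0.4 s.
At the end, for the whole second after the job is handed in: The post lies at rest in the V of the jig, ferrule towards the stop, its centre within 3 mm sideways and in height of the seated line, parallel within 0.05 rad, touching both flanks and still touching the red back stop (y of post_center in the frame of vblock between -0.003 and 0.003 m and z of post_center in the frame of vblock between 0.0445 and 0.0505 m and angle between the x axis of post_center and the x axis of vblock, either way round below 0.05 rad and x of ferrule_end in the frame of vblock above 0.05 m and contact force between post and flank_left above 0.1 N and contact force between post and flank_right above 0.1 N and contact force between post and bracket above 0.03 N and linear speed of post below 0.01 m/s).
It fails at once if more than 20 N between the post and the back stop (contact force between post and bracket above 20 N).
It fails at once if the mug, the glue jar or the screwdriver moved by more than 25 mm (distance of any of mug, glue, driver from where it was at the start of the episode above 0.025 m).
It also fails if it takes over 72 s, if anything falls off the work surface, if the arm or the gripper's body presses on something with over 40 N, if the wrist force passes 120 N, or if a joint passes its speed limit or range.

## Working session

There is one attempt and no reset: what is moved stays moved. The work goes in short steps, Python scripts to look and compute and a tool call to move; the robot and the scene stay as the last step left them, time stands still between calls to the robot, and variables do not carry over. Pictures are saved under pics/ and viewed, and the job is handed in when it is done.

Besides the shell and the picture viewer there is one more tool, called after ">>>" in YAML: its name, and indented under it one key for each argument. carry_out: Moves the arm, as the interface text tells. Its arguments: {"type":"object","properties":{"deltas":{"type":"array"},"newtons":{"type":"number"}},"required":["deltas"]}

```bash
mkdir -p pics
cat > h.py <<'E'
import numpy as np,cv2
from rig import readout,eyes,job,manip
from scipy.spatial.transform import Rotation as R
def rot(q): return R.from_quat([q[1],q[2],q[3],q[0]]).as_matrix()
def grab(n,tag):
    im=eyes.get_image(n); np.savez(f'{n}_{tag}.npz',**im)
    cv2.imwrite(f'pics/{n}_{tag}.png',im['color'][:,:,::-1]); return im
def load(n,tag): return dict(np.load(f'{n}_{tag}.npz'))
def cloud(im):
    K=im['mtx'];z=im['z_map'];v,u=np.mgrid[:z.shape[0],:z.shape[1]]
    p=np.stack([(u-K[0,2])/K[0,0]*z,(v-K[1,2])/K[1,1]*z,z],-1)
    o=np.array(im['orientation']); M=rot(o) if o.size==4 else o
    return p@M.T+np.array(im['origin'])
E
python3 - <<'E'
from h import *
for n in ['scene','side','wrist']:
    im=grab(n,'0'); print(n,im['origin'],im['orientation'])
s=readout.get_state();print(s)
E
```

```text
scene [ 1.48552269 -0.14856073  0.90183786] [-0.28517545  0.62485868  0.6625704  -0.29870899]
side [0.0212241  0.60684454 0.83036275] [ 0.12455911 -0.26147468  0.86211568 -0.41577949]
wrist [ 0.30629591 -0.49228935  0.37259993] [ 0.10980612  0.83836413 -0.5293311  -0.06997705]
{'clock': 0.15, 'qpos': array([-1.24801663e+00,  2.76440060e-01,  1.50582573e+00, -2.53057251e-06,
        1.36072258e+00, -1.21024863e-01]), 'qd': array([-0.00141268, -0.0020313 , -0.00393465,  0.00090289, -0.00137668,
       -0.00017047]), 'effort': array([ 1.67450322e-03, -4.17143691e+01, -2.46032810e+01, -1.16675451e-04,
        7.62250973e-03, -1.64725151e-05]), 'position': array([ 0.2467478 , -0.51892798,  0.23065057]), 'ee_rot': array([-0.15513334, -0.68971814, -0.15611507,  0.68981927]), 'contact_force': array([ 0.27593344, -0.05253125,  0.0204307 ]), 'moment': array([0.02004054, 0.00953191, 0.03005782]), 'width': 0.08554555166731163}
```

View pics/scene_0.png

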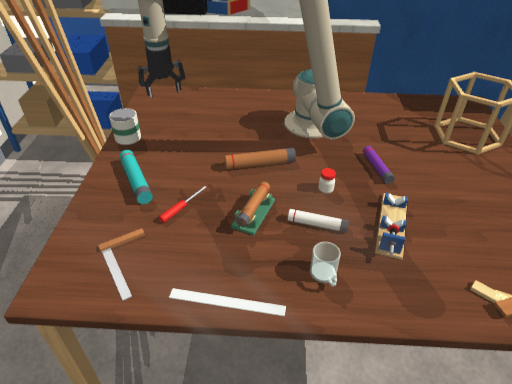

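View pics/side_0.png

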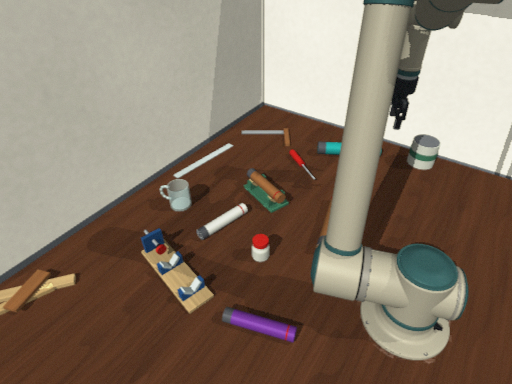

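View pics/wrist_0.png

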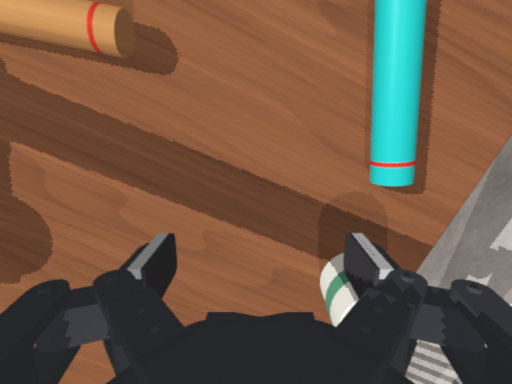

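Scene candidates: wooden rod in the green rest (254,203), a larger wooden rod (260,159), turquoise (135,177), white (317,220) and purple (378,163). The three coloured ones are out and the smaller of the wooden pair is meant, which looks like the one in the rest. I'll check that in a crop and measure it.

Run:
```python
from h import *
im=load('scene','0');c=im['color']
a=cv2.resize(c[140:245,210:310],None,fx=4,fy=4,interpolation=2)
b=cv2.resize(c[180:265,365:425],None,fx=5,fy=5,interpolation=2)
out=np.zeros((430,720,3),np.uint8);out[:420,:400]=a;out[:425,405:705]=b
cv2.imwrite('pics/crop0.png',out[:,:,::-1])
s=load('side','0')['color']
cv2.imwrite('pics/crop1.png',np.hstack([cv2.resize(s[160:220,235:295],(400,400)),cv2.resize(s[220:310,130:220],(400,400))])[:,:,::-1])
for n in ['scene','side']:
    im=load(n,'0');P=cloud(im);hsv=cv2.cvtColor(im['color'],cv2.COLOR_RGB2HSV)
    print(n,'table z',np.median(P[260:290,100:150,2]) if n=='scene' else '')
    h,s_,v=[hsv[...,i].astype(int) for i in range(3)]
    z=P[...,2]
    for nm,m in dict(green=(h>60)&(h<85)&(s_>90)&(z<.06)&(P[...,1]<.4),blue=(h>100)&(h<120)&(s_>120)&(z>0.005)&(z<.09)&(P[...,0]<.9)&(P[...,0]>.2)).items():
        k,lab,st,ce=cv2.connectedComponentsWithStats(m.astype(np.uint8))
        for i in range(1,k):
            if st[i,4]>25:
                q=P[lab==i];print(nm,ce[i].round(),st[i,4],q.min(0).round(3),q.max(0).round(3),q.mean(0).round(3))
```

```text
scene table z 0.0010436649707675771
green [126. 131.] 99 [ 0.146 -0.759  0.041] [ 0.204 -0.668  0.06 ] [ 0.187 -0.704  0.051]
green [256. 217.] 430 [ 0.491 -0.261  0.   ] [ 0.642 -0.137  0.046] [ 0.58  -0.189  0.015]
blue [386. 200.] 37 [0.475 0.212 0.012] [0.495 0.236 0.043] [0.49  0.22  0.027]
blue [404. 203.] 32 [0.491 0.258 0.012] [0.51  0.278 0.045] [0.504 0.27  0.029]
blue [383. 223.] 39 [0.582 0.183 0.013] [0.6   0.201 0.044] [0.596 0.19  0.029]
blue [403. 226.] 26 [0.599 0.239 0.014] [0.615 0.249 0.045] [0.61  0.244 0.032]
blue [395. 240.] 155 [0.679 0.165 0.016] [0.702 0.22  0.076] [0.694 0.199 0.061]
side table z 
green [422. 157.] 95 [ 0.1   -0.716  0.042] [ 0.196 -0.668  0.06 ] [ 0.145 -0.681  0.052]
green [263. 197.] 390 [ 0.461 -0.214  0.   ] [ 0.644 -0.137  0.047] [ 0.543 -0.175  0.016]
blue [152. 240.] 280 [0.653 0.166 0.018] [0.7   0.223 0.076] [0.684 0.197 0.053]
blue [179. 258.] 41 [0.578 0.184 0.018] [0.599 0.209 0.048] [0.583 0.193 0.034]
blue [162. 269.] 52 [0.589 0.232 0.016] [0.613 0.252 0.047] [0.598 0.246 0.031]
blue [201. 282.] 43 [0.471 0.212 0.018] [0.491 0.233 0.047] [0.477 0.22  0.036]
blue [183. 295.] 58 [0.483 0.259 0.017] [0.506 0.28  0.047] [0.492 0.274 0.031]
```

View pics/crop0.png

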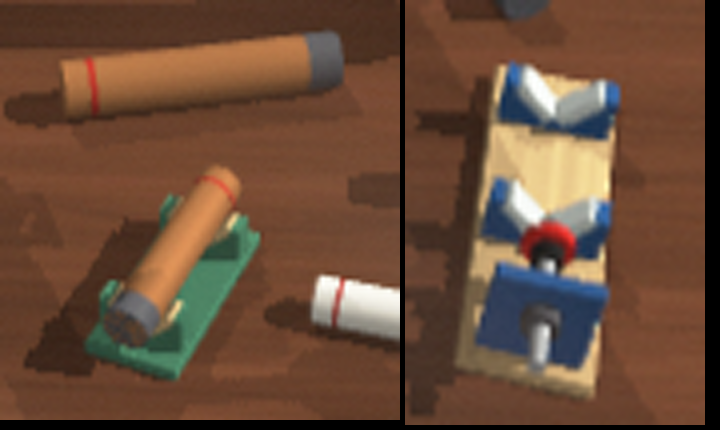

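View pics/crop1.png

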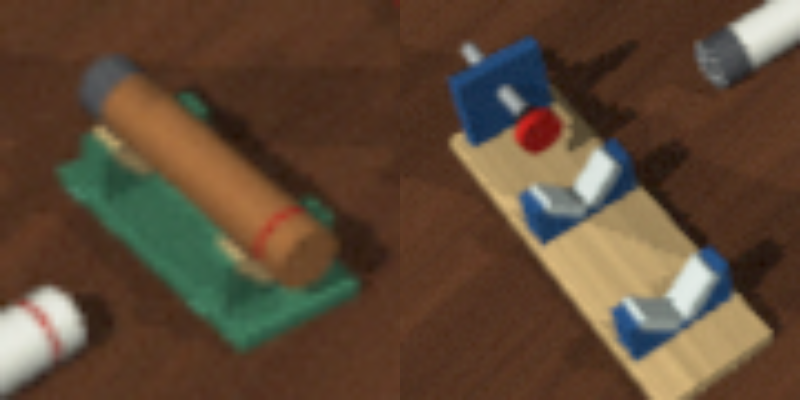

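The left crop shows the short post (36 mm class) in the green rest with its ferrule towards the scene camera. The larger rod at (260,159) is the decoy. The jig's red disc is at about pixel (396,230). Next I'll fit poses for the post and the jig.

```bash
cat > fit.py <<'E'
from h import *
from scipy.optimize import least_squares
def post(P,roi):  # cyl fit r=18
    q=P[(abs(P-roi)<[.13,.13,.06]).all(-1)]
    return q
if __name__=='__main__':
  allp=[];base=[]
  for n in ['scene','side']:
    im=load(n,'0');P=cloud(im);h,s,v=[x.astype(int) for x in cv2.split(cv2.cvtColor(im['color'],cv2.COLOR_RGB2HSV))]
    x,y,z=P[...,0],P[...,1],P[...,2]
    m=(x>.42)&(x<.72)&(y>-.3)&(y<-.1)&(z>.047)&(z<.08)&~((h>60)&(h<85)&(s>90))
    q=P[m]; print(n,'post',len(q),q.min(0).round(3),q.max(0).round(3))
    allp.append(q)
    mb=(x>.38)&(x<.8)&(y>.12)&(y<.34)&(z>.008)&(z<.016)&(h<28)&(s>50)
    b=P[mb];base.append(b)
    r=cv2.minAreaRect((b[:,:2]*1000).astype(np.float32));print(n,'base',r,len(b))
  for q in allp+[np.vstack(allp)]:
    def f(p):
        d=np.array([np.cos(p[2]),np.sin(p[2]),p[4]]);d/=np.linalg.norm(d)
        w=q-np.array([p[0],p[1],p[3]]);return np.linalg.norm(np.cross(w,d),axis=1)-.018
    o=least_squares(f,[.57,-.19,-.6 if 0 else np.arctan2(-.05,.15),.0475,0],loss='soft_l1',f_scale=.002)
    p=o.x;d=np.array([np.cos(p[2]),np.sin(p[2])]);t=(q[:,:2]-p[:2])@d
    tt=np.percentile(t,[0.5,99.5]);print('cyl',p.round(4),'t',t.min().round(4),t.max().round(4),tt, 'mid',(p[:2]+d*(t.max()+t.min())/2).round(4),np.abs(o.fun).mean())
  b=np.vstack(base);r=cv2.minAreaRect((b[:,:2]*1000).astype(np.float32));print('base',r)
E
python3 fit.py
```

```text
scene post 532 [ 0.465 -0.247  0.047] [ 0.645 -0.155  0.071]
scene base ((576.1793212890625, 223.67416381835938), (75.93355560302734, 266.6025390625), 75.16765594482422) 612
side post 430 [ 0.463 -0.247  0.047] [ 0.642 -0.154  0.071]
side base ((572.4519653320312, 222.46644592285156), (77.2392807006836, 264.10430908203125), 75.015869140625) 1265
cyl [ 1.097  -0.4044 -0.3583  0.0459 -0.0028] t -0.6727 -0.488 [-0.67141674 -0.4888191 ] mid [ 0.5535 -0.2009] 0.0014870610821994632
cyl [ 0.9633 -0.3589 -0.3617  0.0537  0.0093] t -0.5308 -0.3492 [-0.53045101 -0.35039692] mid [ 0.5518 -0.2032] 0.0016754772958999125
cyl [ 1.0971e+00 -4.0500e-01 -3.5730e-01  4.8100e-02 -3.0000e-04] t -0.6729 -0.4883 [-0.67175914 -0.48968184] mid [ 0.5531 -0.2019] 0.0018484454470658665
base ((574.694580078125, 222.61328125), (78.3179702758789, 268.770263671875), 75.42716217041016)
```

```bash
cat > plan.py <<'E'
from h import *
# usage: plan.py x y z yawaxis [n]  : yaw of the part axis (tool z horizontal, parallel/antiparallel to axis), tool down
import sys
def plan(tgt,yaw,tilt=True):
    s=readout.get_state();M=rot(s['ee_rot']);p=s['position']
    best=None
    for sg in (1,-1):
        X=np.array([0,0,-1.]);Z=sg*np.array([np.cos(yaw),np.sin(yaw),0]);T=np.stack([X,np.cross(Z,X),Z],1)
        rv=R.from_matrix(M.T@T).as_rotvec()
        if best is None or np.linalg.norm(rv)<np.linalg.norm(best[0]): best=(rv,T,sg)
    rv,T,sg=best
    print('turn units total',(np.degrees(rv)/4).round(3),'z sign',sg)
    d=np.array(tgt)-p
    print('shift units, axes now',(M.T@d/.06).round(4),' axes after turn',(T.T@d/.06).round(4),'dworld mm',(d*1000).round(1))
    print('now',p.round(4),'q6',s['qpos'].round(3),'F',s['contact_force'].round(2),'w',round(s['width'],4),'t',s['clock'])
a=[float(v) for v in sys.argv[1:5]]
plan(a[:3],a[3])
E
python3 - <<'E'
from h import *
s=readout.get_state();print(rot(s['ee_rot']).round(3),manip.tcp_to_grasp)
im=load('wrist','0');M=rot(s['ee_rot']);print('cam in tool',M.T@(im['origin']-s['position']),(M.T@rot(im['orientation'])).round(3))
E
python3 plan.py 0.545 -0.199 0.20 -0.358
```

```text
[[-0.     0.429 -0.903]
 [ 0.001 -0.903 -0.429]
 [-1.    -0.001 -0.   ]] 0.0187
cam in tool [-0.14194049  0.00131401 -0.06524099] [[-0.    -0.258  0.966]
 [ 1.     0.     0.   ]
 [-0.     0.966  0.258]]
turn units total [1.1485e+01 6.0000e-03 2.0000e-02] z sign -1
shift units, axes now [ 0.5157 -2.6805 -6.7787]  axes after turn [ 0.5108 -6.7359 -2.7873] dworld mm [298.3 319.9 -30.7]
now [ 0.2467 -0.5189  0.2307] q6 [-1.248  0.276  1.506 -0.     1.361 -0.121] F [ 0.28 -0.05  0.02] w 0.0855 t 0.15
```

>>> carry_out:
  deltas: [0,0,0,1,0,0,1,0,0,0,1,0,0,1,0,0,0,1,0,0,1,0,0,0,1,0,0,1,0,0,0,1,0,0,1,0,0,0,1,0,0,1,0,0,0,1,0,0,1,0,0,0,1,0,0,1,0,0,0,1,0,0,1,0,0,0,1,0,0,1]

```text
clock: 1.4
position: [0.2468, -0.5191, 0.231]
ee_rot: [0.091, -0.701, 0.09, 0.701]
contact_force: [-0.1, -1.2, 0.3]
width: 0.0855
```

>>> carry_out:
  deltas: [0,0,0,1,0,0,1,0,0,0,0.485,0,0,1,0.05,-0.74,-0.31,0,0,0,1,0.06,-0.9,-0.37,0,0,0,1,0.06,-0.9,-0.37,0,0,0,1,0.06,-0.9,-0.37,0,0,0,1,0.06,-0.9,-0.37,0,0,0,1,0.06,-0.9,-0.37,0,0,0,1,0.06,-0.9,-0.37,0,0,0,1,0.06,-0.6,-0.26,0,0,0,1]

```text
clock: 2.65
position: [0.5468, -0.197, 0.2029]
ee_rot: [-0.125, 0.696, -0.125, -0.696]
contact_force: [0.6, -0.6, -0.9]
width: 0.0851
```

```bash
python3 plan.py 0.545 -0.199 0.20 -0.358; python3 -c "
from h import *
grab('wrist','1')"
```

```text
turn units total [ 0.028 -0.003  0.005] z sign -1
shift units, axes now [0.0481 0.0419 0.0171]  axes after turn [0.0482 0.0419 0.017 ] dworld mm [-1.8 -2.  -2.9]
now [ 0.5468 -0.197   0.2029] q6 [-0.466  0.302  1.539  0.     1.3    1.461] F [ 0.63 -0.63 -0.91] w 0.0851 t 2.65
```

View pics/wrist_1.png

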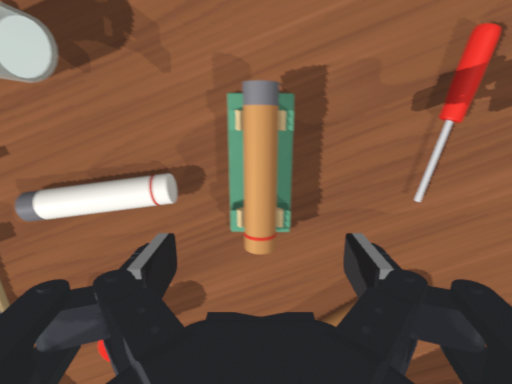

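The wrist view shows the post at (261,165), ferrule up at (262,82), with the rest's notches on both sides. I'll measure its axis here.

```bash
cat > wp.py <<'E'
from h import *
import sys
im=load('wrist',sys.argv[1]);P=cloud(im);h,s,v=[x.astype(int) for x in cv2.split(cv2.cvtColor(im['color'],cv2.COLOR_RGB2HSV))]
K=im['mtx'];M=rot(im['orientation']);o=im['origin']
def cast(u,v_,z):
    d=M@np.array([(u-K[0,2])/K[0,0],(v_-K[1,2])/K[1,1],1]);return o+d*(z-o[2])/d[2]
m=((h<16)&(s>110)&(P[...,2]>.04)&(P[...,2]<.09))
k,lab,st,ce=cv2.connectedComponentsWithStats(m.astype(np.uint8));i=1+np.argmax(st[1:,4]);print(ce[i],st[i])
L=[]
for r in range(st[i,1]+5,st[i,1]+st[i,3]-8):
    c=np.where(lab[r]==i)[0]
    L.append(cast((c.min()+c.max())/2,r,.0475))
L=np.array(L);vx,vy,x0,y0=cv2.fitLine(L[:,:2].astype(np.float32),cv2.DIST_HUBER,0,.01,.01).ravel()
yaw=np.arctan2(vy,vx);yaw-= np.pi*round(yaw/np.pi);print('yaw',yaw,'pt',x0,y0)
d=np.array([np.cos(yaw),np.sin(yaw)])
q=P[(P[...,2]>.045)&(P[...,2]<.075)&(abs((P[...,:2]-[.553,-.202])@[-d[1],d[0]])<.02)&(abs((P[...,:2]-[.553,-.202])@d)<.12)]
t=(q[:,:2]-[x0,y0])@d;print('ends',np.percentile(t,[.2,99.8]),'mid',np.array([x0,y0])+d*t.mean()*0+d*np.mean(np.percentile(t,[.2,99.8])),'ztop',np.percentile(q[:,2],98))
E
python3 wp.py 1
```

```text
[261.60025873 177.4996119 ] [ 243  105   35  150 3865]
yaw -0.35377148 pt 0.5480431 -0.19877781
ends [-0.08208149  0.0971839 ] mid [ 0.55512665 -0.20139383] ztop 0.06578499386787841
```

```bash
python3 plan.py 0.547 -0.1984 0.029 -0.355
```

```text
turn units total [ 0.008 -0.021  0.074] z sign -1
shift units, axes now [2.8871 0.1048 0.0191]  axes after turn [2.8876 0.0899 0.0148] dworld mm [  -2.7   -4.7 -173.3]
now [ 0.5497 -0.1937  0.2023] q6 [-0.461  0.304  1.538  0.006  1.299  1.462] F [ 2.39  1.5  -0.46] w 0.0856 t 2.7
```

>>> carry_out:
  deltas: [0,0,0,0,0,0,1,0,0,0,0,0,0,1]

```text
clock: 2.95
position: [0.5447, -0.1999, 0.2031]
ee_rot: [0.126, -0.696, 0.126, 0.696]
contact_force: [0.9, 0.0, 1.2]
width: 0.0854
```

```bash
python3 plan.py 0.547 -0.1984 0.029 -0.355
```

```text
turn units total [-0.05   0.007 -0.011] z sign -1
shift units, axes now [ 2.9013 -0.0398 -0.0287]  axes after turn [ 2.9013 -0.0375 -0.0275] dworld mm [   2.3    1.5 -174.1]
now [ 0.5447 -0.1999  0.2031] q6 [-4.710e-01  3.010e-01  1.540e+00 -1.000e-03  1.301e+00  1.458e+00] F [0.9  0.03 1.22] w 0.0854 t 2.95
```

>>> carry_out:
  deltas: [0.3,-0.02,-0.01,0,0,0,1,0.5,-0.02,-0.02,-0.05,0,0,1,0.5,0,0,0,0,0,1,0.4,0,0,0,0,0,1,0.2,0,0,0,0,0,1,0.1,0,0,0,0,0,1,0,0,0,0,0,0,1,0,0,0,0,0,0,1]

```text
clock: 3.95
position: [0.5485, -0.198, 0.0841]
ee_rot: [-0.124, 0.697, -0.125, -0.695]
contact_force: [0.1, 0.1, -0.8]
width: 0.0853
```

```bash
python3 plan.py 0.547 -0.1984 0.029 -0.355;python3 -c "
from h import *
grab('wrist','2')"; python3 wp.py 2
```

```text
turn units total [ 0.006 -0.028 -0.004] z sign -1
shift units, axes now [0.9177 0.0144 0.0233]  axes after turn [0.9177 0.0147 0.0215] dworld mm [ -1.5  -0.4 -55.1]
now [ 0.5485 -0.198   0.0841] q6 [-0.466  0.404  1.704 -0.     1.032  1.46 ] F [ 0.08  0.14 -0.8 ] w 0.0853 t 3.95
[263.05445888 200.53923222] [  234   101    58   216 10081]
yaw -0.36150366 pt 0.55267376 -0.20213689
ends [-0.07117084  0.09166238] mid [ 0.5622573  -0.20576062] ztop 0.06568258652441178
```

View pics/wrist_2.png

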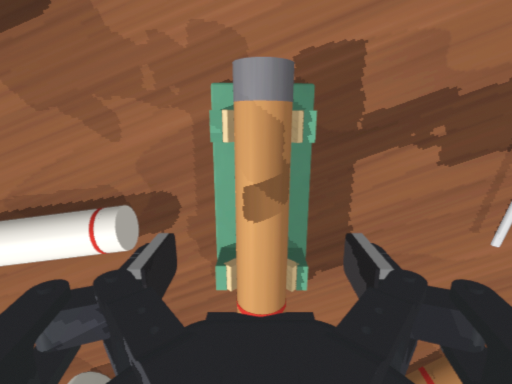

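The close view shows the post centred between the open jaws, ferrule at (263,80) and the gap between the saddles clear. Two readings disagree by 1.5 mm laterally, so I'll take the middle and descend.

```bash
python3 plan.py 0.5475 -0.1997 0.029 -0.357
```

```text
turn units total [ 0.036 -0.027 -0.004] z sign -1
shift units, axes now [0.917  0.0333 0.0069]  axes after turn [0.917  0.0335 0.0051] dworld mm [ -1.   -1.8 -55. ]
now [ 0.5485 -0.1979  0.084 ] q6 [-0.466  0.404  1.704 -0.     1.032  1.46 ] F [-0.02  0.8   0.56] w 0.0857 t 4.0
```

>>> carry_out:
  deltas: [0.2,0.03,0.01,0.04,0,0,1,0.3,0,0,0,0,0,1,0.25,0,0,0,0,0,1,0.117,0,0,0,0,0,1,0.05,0,0,0,0,0,1,0,0,0,0,0,0,1,0,0,0,0,0,0,1]
  newtons: 30

```text
clock: 4.88
position: [0.5471, -0.1993, 0.0286]
ee_rot: [-0.125, 0.696, -0.126, -0.695]
contact_force: [-0.3, -0.1, -1.0]
width: 0.0853
```

>>> carry_out:
  deltas: [0,0,0,0,0,0,0.2,0,0,0,0,0,0,-0.1,0,0,0,0,0,0,-0.4,0,0,0,0,0,0,-1,0,0,0,0,0,0,-1,0,0,0,0,0,0,-1,0,0,0,0,0,0,-1]
  newtons: 30

```text
clock: 5.75
position: [0.5469, -0.1989, 0.0284]
ee_rot: [-0.126, 0.696, -0.126, -0.696]
contact_force: [0.0, 2.2, 5.2]
width: 0.0352
```

```bash
python3 plan.py 0.5475 -0.1997 0.029 -0.357
```

```text
turn units total [-0.006 -0.005  0.005] z sign -1
shift units, axes now [-0.0101  0.0099 -0.014 ]  axes after turn [-0.0101  0.0099 -0.014 ] dworld mm [ 0.6 -0.8  0.6]
now [ 0.5469 -0.1989  0.0284] q6 [-4.690e-01  4.660e-01  1.767e+00  1.000e-03  9.080e-01  1.459e+00] F [0.04 2.21 5.22] w 0.0352 t 5.75
```

>>> carry_out:
  deltas: [0,0,0,0,0,0,-1,-0.15,0,0,0,0,0,-1,-0.3,0,0,0,0,0,-1,-0.5,0,0,0,0,0,-1,-0.5,0,0,0,0,0,-1,-0.5,0,0,0,0,0,-1,-0.3,0,0,0,0,0,-1,-0.15,0,0,0,0,0,-1,0,0,0,0,0,0,-1,0,0,0,0,0,0,-1]
  newtons: 60

```text
clock: 7.0
position: [0.546, -0.1989, 0.1709]
ee_rot: [0.126, -0.695, 0.126, 0.697]
contact_force: [-0.8, 0.3, -1.8]
width: 0.034
```

```bash
python3 plan.py 0.52 0.237 0.17 -0.262;python3 -c "
from h import *
grab('wrist','3');grab('scene','3')"
```

```text
turn units total [-1.365e+00  3.100e-02  1.000e-03] z sign -1
shift units, axes now [ 0.022  -6.6543  2.947 ]  axes after turn [ 0.0158 -6.9046  2.3004] dworld mm [-26.  435.9  -0.9]
now [ 0.546  -0.1989  0.1709] q6 [-0.469  0.325  1.587 -0.     1.231  1.459] F [-0.76  0.3  -1.83] w 0.034 t 7.0
```

View pics/wrist_3.png

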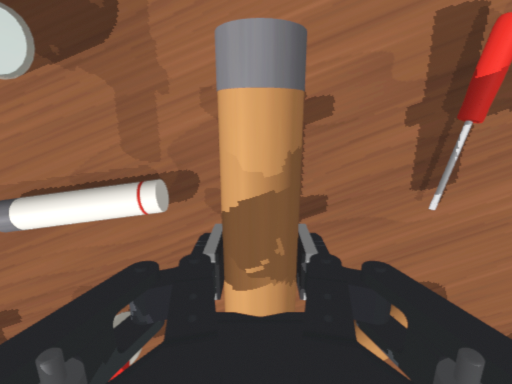

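View pics/scene_3.png

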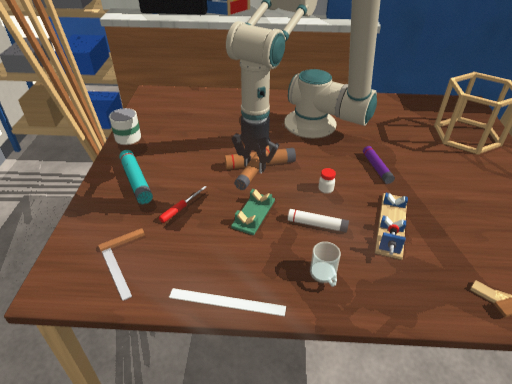

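The post is held, ferrule away at (261,40), and the rest is empty. Now I'll refine the jig pose from the flank points.

Run:
```python
from h import *
from scipy.optimize import least_squares
A=[]
for n in ['scene','side']:
    im=load(n,'0');P=cloud(im);h,s,v=[x.astype(int) for x in cv2.split(cv2.cvtColor(im['color'],cv2.COLOR_RGB2HSV))]
    d=np.array([np.cos(-.262),np.sin(-.262)]);w=P[...,:2]-[.5431,.2313]
    X=w@d;Y=w@[-d[1],d[0]]
    m=(s<60)&(v>70)&(abs(abs(X)-.055)<.014)&(abs(Y)<.03)&(P[...,2]>.022)&(P[...,2]<.055)
    q=P[m];A.append(q)
    for sd in(-1,1):
        k=m&(np.sign(X)==sd);print(n,sd,k.sum(),'X mid',(X[k].min()+X[k].max())/2)
    # table z, top face of base
    b=(abs(X)<.03)&(abs(Y)<.025)&(P[...,2]<.03);print('base z',np.median(P[b][:,2]))
    pl=(h>100)&(h<120)&(s>120)&(X>.12)&(X<.17)&(P[...,2]>.03);print('plate X,Y',X[pl].min(),X[pl].max(),Y[pl].min(),Y[pl].max())
for q in A+[np.vstack(A)]:
    def f(p):
        y=-np.sin(p[1])*(q[:,0]-.5431)+np.cos(p[1])*(q[:,1]-.2313)-p[0]
        return (q[:,2]-.022-p[2]-abs(y))/2**.5
    o=least_squares(f,[0,-.262,0],loss='soft_l1',f_scale=.002);print(len(q),o.x,abs(o.fun).mean())
```

```text
scene -1 107 X mid -0.05429292946595718
scene 1 96 X mid 0.05521865493801976
base z 0.011402329178517634
plate X,Y 0.14553283995197736 0.15808907016672144 -0.027059232669616913 0.029916459064752106
side -1 166 X mid -0.055690825220663404
side 1 142 X mid 0.0549174253177115
base z 0.01392199703195296
plate X,Y 0.13302166366982188 0.15510253851160355 -0.02831832985954416 0.029684085999646823
203 [ 0.00095041 -0.26035796 -0.00183313] 0.0024613538703923926
308 [-0.00073661 -0.25995655  0.0005706 ] 0.001704626584239292
511 [ 8.64919182e-05 -2.60624288e-01 -4.52993972e-04] 0.0021598140114597658
```

```bash
python3 plan.py 0.5243 0.2363 0.17 -0.2606
```

```text
turn units total [-1.385  0.03   0.002] z sign -1
shift units, axes now [ 0.0227 -6.6677  2.8781]  axes after turn [ 0.0163 -6.9145  2.2208] dworld mm [-21.9 435.2  -1. ]
now [ 0.5462 -0.1989  0.171 ] q6 [-0.469  0.325  1.587 -0.     1.231  1.459] F [-0.1  -1.13 -0.84] w 0.0348 t 7.1
```

>>> carry_out:
  deltas: [0,0,0,-0.7,0,0,-1,0,0,0,-0.69,0,0,-1,0,-0.5,0.16,0,0,0,-1,0,-0.9,0.29,0,0,0,-1,0,-0.9,0.29,0,0,0,-1,0,-0.9,0.29,0,0,0,-1,0,-0.9,0.29,0,0,0,-1,0,-0.9,0.29,0,0,0,-1,0,-0.8,0.25,0,0,0,-1,0,-0.6,0.19,0,0,0,-1]

```text
clock: 8.35
position: [0.526, 0.2058, 0.1714]
ee_rot: [0.091, -0.701, 0.091, 0.702]
contact_force: [0.6, -0.4, -1.1]
width: 0.0346
```

>>> carry_out:
  deltas: [0,-0.35,0.11,0,0,0,-1,0.02,-0.16,0.06,0,0,0,-1,0,0,0,0,0,0,-1,0,0,0,0,0,0,-1,0,0,0,0,0,0,-1,0,0,0,0,0,0,-1]

```text
clock: 9.1
position: [0.5249, 0.2351, 0.171]
ee_rot: [-0.092, 0.701, -0.092, -0.701]
contact_force: [0.3, -0.5, -1.9]
width: 0.0344
```

```bash
python3 plan.py 0.5243 0.2363 0.075 -0.2606; python3 -c "
from h import *
grab('wrist','4');grab('side','4')"
```

```text
turn units total [-0.01  -0.003 -0.001] z sign -1
shift units, axes now [ 1.5995 -0.0163  0.0143]  axes after turn [ 1.5995 -0.0162  0.014 ] dworld mm [ -0.6   1.2 -96. ]
now [0.5249 0.2351 0.171 ] q6 [ 0.3    0.316  1.602 -0.     1.224  2.133] F [ 0.29 -0.53 -1.92] w 0.0344 t 9.1
```

View pics/wrist_4.png

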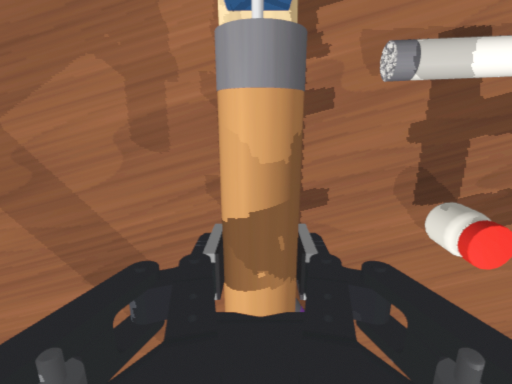

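View pics/side_4.png

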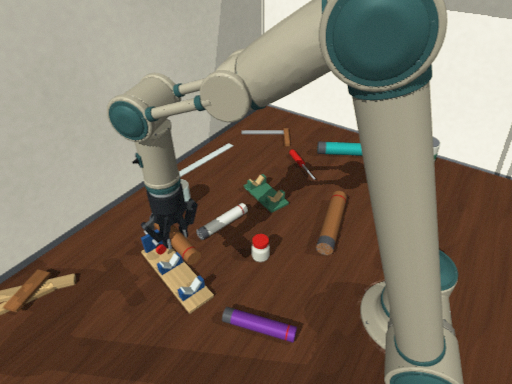

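The post hangs in line above the jig: ferrule at (261,40), bracket and rod beyond at (257,5). I'll lower it.

>>> carry_out:
  deltas: [0.2,-0.016,0.014,0,0,0,-1,0.4,0,0,0,0,0,-1,0.5,0,0,0,0,0,-1,0.5,0,0,0,0,0,-1,0.3,0,0,0,0,0,-1,0.15,0,0,0,0,0,-1,0.05,0,0,0,0,0,-1,0,0,0,0,0,0,-1,0,0,0,0,0,0,-1]

```text
clock: 10.32
position: [0.5248, 0.2371, 0.0456]
ee_rot: [-0.092, 0.702, -0.092, -0.701]
contact_force: [0.5, -1.1, -1.4]
width: 0.0344
```

```bash
python3 plan.py 0.5243 0.2363 0.029 -0.2606; python3 -c "
from h import *
grab('wrist','5')"
```

```text
turn units total [ 0.005 -0.022  0.012] z sign -1
shift units, axes now [0.2772 0.0158 0.0043]  axes after turn [0.2772 0.0156 0.0038] dworld mm [ -0.5  -0.8 -16.6]
now [0.5248 0.2371 0.0456] q6 [ 0.304  0.437  1.764 -0.     0.938  2.135] F [ 0.49 -1.08 -1.4 ] w 0.0344 t 10.325
```

View pics/wrist_5.png

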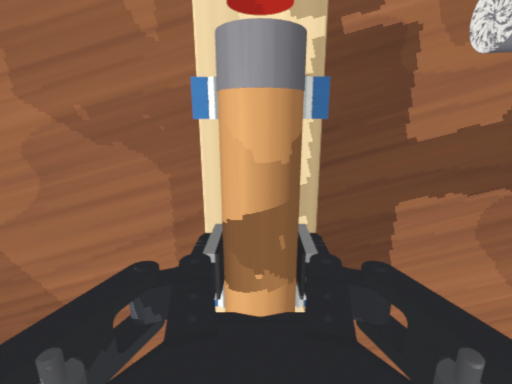

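The post is centred over the V: saddle edges at 191 and 329, post from 217 to 305, red disc ahead at (260,5).

>>> carry_out:
  deltas: [0.1,0.01,0,0,0,0,-1,0.1,0,0,0,0,0,-1,0.03,0,0,0,0,0,-1,0,0,0,0,0,0,-1,0,0,0,0,0,0,-1]

```text
clock: 11.0
position: [0.5242, 0.2364, 0.0311]
ee_rot: [-0.092, 0.701, -0.092, -0.701]
contact_force: [0.4, -0.8, -2.6]
width: 0.0342
```

>>> carry_out:
  deltas: [0.02,0,0,0,0,0,-1,0,0,0,0,0,0,-1,0,0,0,0,0,0,-1]

```text
clock: 11.38
position: [0.524, 0.2364, 0.0299]
ee_rot: [-0.092, 0.701, -0.092, -0.701]
contact_force: [0.4, 0.2, -1.1]
width: 0.0345
```

>>> carry_out:
  deltas: [0.02,0,0,0,0,0,-1,0,0,0,0,0,0,-1,0,0,0,0,0,0,-1]

```text
clock: 11.75
position: [0.5244, 0.2367, 0.0289]
ee_rot: [-0.092, 0.701, -0.092, -0.701]
contact_force: [0.4, 1.5, -0.7]
width: 0.0345
```

>>> carry_out:
  deltas: [0.015,0,0,0,0,0,-1,0,0,0,0,0,0,-1,0,0,0,0,0,0,-1]

```text
clock: 12.12
position: [0.5245, 0.2368, 0.0287]
ee_rot: [-0.092, 0.702, -0.091, -0.701]
contact_force: [-1.1, 2.3, 4.2]
width: 0.0342
```

>>> carry_out:
  deltas: [0.015,0,0,0,0,0,-1,0,0,0,0,0,0,-1,0,0,0,0,0,0,-1]

```text
clock: 12.5
position: [0.5245, 0.2369, 0.0285]
ee_rot: [-0.092, 0.702, -0.091, -0.701]
contact_force: [-1.9, 0.4, 9.9]
width: 0.0341
```

>>> carry_out:
  deltas: [-0.008,0,0,0,0,0,-1,0,0,-0.02,0,0,0,-1,0,0,-0.02,0,0,0,-1,0,0,-0.02,0,0,0,-1,0,0,-0.02,0,0,0,-1,0,0,-0.02,0,0,0,-1,0,0,0,0,0,0,-1]

```text
clock: 13.38
position: [0.527, 0.2363, 0.0285]
ee_rot: [0.092, -0.699, 0.091, 0.703]
contact_force: [-7.4, 5.6, 12.7]
width: 0.0344
```

```bash
cat > st.py <<'E'
from h import *
s=readout.get_state();d=np.array([np.cos(-.2606),np.sin(-.2606),0]);l=np.array([-d[1],d[0],0])
p=s['position']-[.5431,.2313,0];F=s['contact_force']
print('tcp jig mm',(p@d*1000).round(2),(p@l*1000).round(2),(p[2]*1000).round(2),'F jig',(F@d).round(2),(F@l).round(2),F[2].round(2),'t',s['clock'])
E
python3 st.py
python3 - <<'E'
from h import *
d=np.array([np.cos(-.2606),np.sin(-.2606)])
for n in ['scene','side']:
    im=load(n,'0');P=cloud(im);h,s,v=[x.astype(int) for x in cv2.split(cv2.cvtColor(im['color'],cv2.COLOR_RGB2HSV))]
    w=P[...,:2]-[.5431,.2313];X=w@d;Y=w@[-d[1],d[0]]
    m=((h<6)|(h>174))&(s>170)&(X>.08)&(X<.15)&(abs(Y)<.03);print(n,m.sum(),np.percentile(X[m],[2,10,50,90,98]))
E
```

```text
tcp jig mm -16.82 0.67 28.47 F jig -8.62 3.46 12.69 t 13.375
scene 36 [0.09406238 0.09719185 0.10052719 0.10332278 0.1042352 ]
side 73 [0.09286113 0.09360244 0.09606123 0.10159585 0.10804642]
```

>>> carry_out:
  deltas: [-0.015,0,0,0,0,0,-1,0,0,0,0,0,0,-1,0,0,0,0,0,0,-1]

```text
clock: 13.75
position: [0.5294, 0.2356, 0.0287]
ee_rot: [0.092, -0.701, 0.091, 0.701]
contact_force: [-3.6, 4.1, 5.3]
width: 0.0342
```

```bash
python3 st.py
```

```text
tcp jig mm -14.38 0.57 28.66 F jig -4.52 3.03 5.34 t 13.75
```

>>> carry_out:
  deltas: [-0.006,-0.008,0,0,0,0,-1,0,0,-0.015,0,0,0,-1,0,0,-0.015,0,0,0,-1,0,0,-0.015,0,0,0,-1,0,0,-0.015,0,0,0,-1,0,0,0,0,0,0,-1]

```text
clock: 14.5
position: [0.533, 0.2346, 0.0286]
ee_rot: [0.092, -0.701, 0.092, 0.701]
contact_force: [-3.3, 4.2, 4.8]
width: 0.0344
```

```bash
python3 st.py
```

```text
tcp jig mm -10.56 0.57 28.63 F jig -4.27 3.2 4.81 t 14.5
```

>>> carry_out:
  deltas: [-0.006,-0.015,0,0,0,0,-1,0,0,-0.015,0,0,0,-1,0,0,-0.015,0,0,0,-1,0,0,-0.015,0,0,0,-1,0,0,-0.015,0,0,0,-1,0,0,0,0,0,0,-1]

```text
clock: 15.25
position: [0.5372, 0.2338, 0.0288]
ee_rot: [0.091, -0.701, 0.092, 0.701]
contact_force: [-1.9, -1.1, 0.5]
width: 0.0344
```

```bash
python3 st.py;python3 -c "
from h import *
grab('side','6');grab('wrist','6')
im=load('side','6')['color'];cv2.imwrite('pics/side6c.png',cv2.resize(im[215:315,120:230],None,fx=6,fy=6,interpolation=2)[:,:,::-1])"
```

```text
tcp jig mm -6.37 0.9 28.76 F jig -1.54 -1.54 0.46 t 15.25
```

View pics/wrist_6.png

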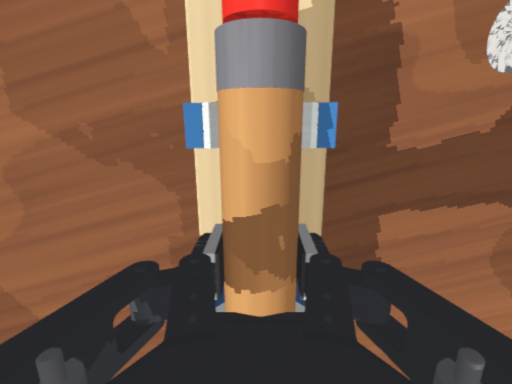

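View pics/side6c.png

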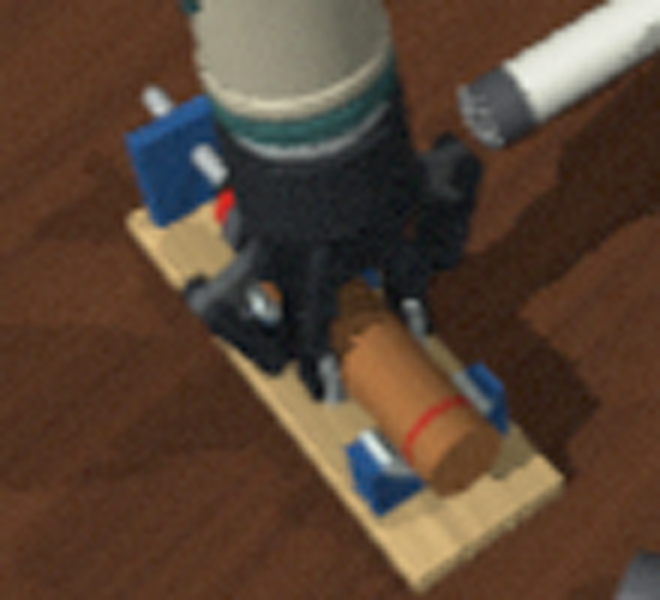

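The disc (260,10) is now just ahead of the ferrule, and the post lies in both saddles. I'll go on in finer steps and watch the axial force.

>>> carry_out:
  deltas: [0.008,0.006,0,0,0,0,-1,0,0,-0.01,0,0,0,-1,0,0,-0.01,0,0,0,-1,0,0,-0.01,0,0,0,-1,0,0,0,0,0,0,-1,0,0,0,0,0,0,-1]

```text
clock: 16.1
position: [0.5377, 0.2336, 0.0286]
ee_rot: [0.091, -0.701, 0.092, 0.702]
contact_force: [-4.8, -1.2, 5.2]
width: 0.0343
```

```bash
python3 st.py
```

```text
tcp jig mm -5.77 0.86 28.63 F jig -4.3 -2.44 5.2 t 16.1
```

>>> carry_out:
  deltas: [0,0,-0.01,0,0,0,-1,0,0,-0.01,0,0,0,-1,0,0,-0.01,0,0,0,-1,0,0,0,0,0,0,-1,0,0,0,0,0,0,-1]

```text
clock: 16.73
position: [0.5394, 0.2332, 0.0286]
ee_rot: [0.091, -0.701, 0.092, 0.702]
contact_force: [-5.1, -1.4, 5.0]
width: 0.0346
```

```bash
python3 st.py
```

```text
tcp jig mm -4.05 0.84 28.63 F jig -4.56 -2.71 5.05 t 16.725
```

>>> carry_out:
  deltas: [0,0.008,-0.01,0,0,0,-1,0,0,-0.01,0,0,0,-1,0,0,-0.01,0,0,0,-1,0,0,0,0,0,0,-1,0,0,0,0,0,0,-1]

```text
clock: 17.35
position: [0.5411, 0.2327, 0.0286]
ee_rot: [0.092, -0.7, 0.092, 0.702]
contact_force: [-6.4, 1.2, 6.5]
width: 0.0347
```

```bash
python3 st.py
```

```text
tcp jig mm -2.3 0.79 28.57 F jig -6.51 -0.47 6.52 t 17.35
```

>>> carry_out:
  deltas: [0,0,-0.01,0,0,0,-1,0,0,-0.01,0,0,0,-1,0,0,0,0,0,0,-1,0,0,0,0,0,0,-1]

```text
clock: 17.85
position: [0.5413, 0.2325, 0.0285]
ee_rot: [0.092, -0.7, 0.092, 0.702]
contact_force: [-8.6, 3.0, 6.7]
width: 0.0345
```

```bash
python3 st.py
```

```text
tcp jig mm -2.05 0.74 28.54 F jig -9.07 0.7 6.71 t 17.85
```

>>> carry_out:
  deltas: [-0.006,0,0,0,0,0,-1,0,0,0,0,0,0,-1,0,0,0,0,0,0,-1]

```text
clock: 18.23
position: [0.5414, 0.2325, 0.0286]
ee_rot: [0.092, -0.7, 0.092, 0.702]
contact_force: [-6.9, 2.0, 4.7]
width: 0.0343
```

```bash
python3 st.py
```

```text
tcp jig mm -1.94 0.74 28.58 F jig -7.14 0.15 4.7 t 18.225
```

>>> carry_out:
  deltas: [0,0,-0.01,0,0,0,-1,0,0,-0.01,0,0,0,-1,0,0,0,0,0,0,-1,0,0,0,0,0,0,-1]

```text
clock: 18.73
position: [0.5417, 0.2324, 0.0285]
ee_rot: [0.092, -0.699, 0.092, 0.703]
contact_force: [-8.8, 2.7, 5.2]
width: 0.0344
```

```bash
python3 st.py
```

```text
tcp jig mm -1.61 0.73 28.55 F jig -9.2 0.39 5.23 t 18.725
```

>>> carry_out:
  deltas: [0,0,-0.01,0,0,0,-1,0,0,-0.01,0,0,0,-1,0,0,-0.01,0,0,0,-1,0,0,0,0,0,0,-1,0,0,0,0,0,0,-1]

```text
clock: 19.35
position: [0.5422, 0.2323, 0.0285]
ee_rot: [0.092, -0.698, 0.092, 0.704]
contact_force: [-10.7, 3.9, 8.4]
width: 0.0344
```

```bash
python3 st.py;python3 -c "
from h import *
grab('wrist','7')
im=load('wrist','7')['color'];cv2.imwrite('pics/w7c.png',cv2.resize(im[0:160,160:360],None,fx=4,fy=3.75,interpolation=2)[:,:,::-1])"
```

```text
tcp jig mm -1.15 0.72 28.54 F jig -11.31 1.06 8.41 t 19.35
```

View pics/w7c.png

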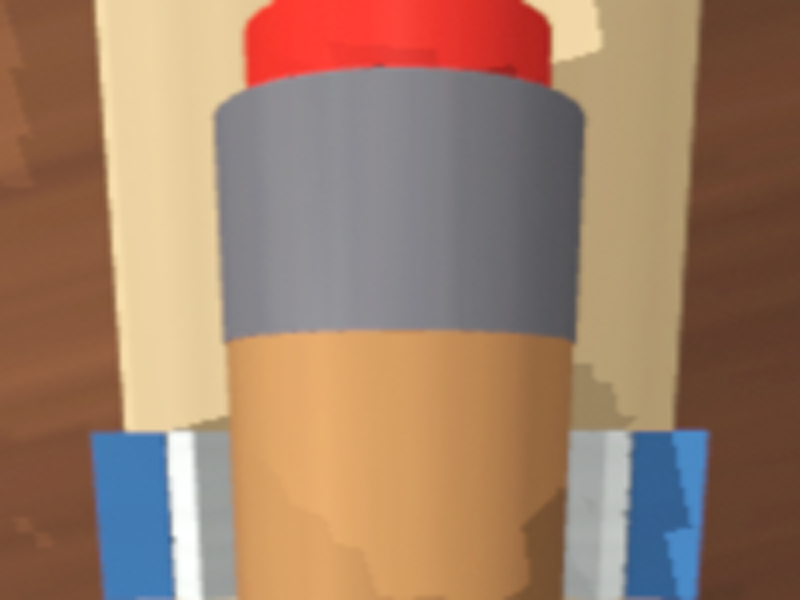

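The ferrule meets the disc in the picture. Compression so far is about 1.2 mm (5 N), which agrees with axial force minus drag. I'll press further.

>>> carry_out:
  deltas: [-0.01,0,0,0,0,0,-1,0,0,-0.01,0,0,0,-1,0,0,-0.01,0,0,0,-1,0,0,-0.01,0,0,0,-1,0,0,-0.01,0,0,0,-1,0,0,0,0,0,0,-1]

```text
clock: 20.15
position: [0.5431, 0.232, 0.0286]
ee_rot: [0.092, -0.697, 0.092, 0.705]
contact_force: [-12.5, 5.8, 6.0]
width: 0.0343
```

```bash
python3 st.py
```

```text
tcp jig mm -0.23 0.68 28.58 F jig -13.55 2.43 6.03 t 20.15
```

>>> carry_out:
  deltas: [-0.004,-0.006,-0.01,0,0,0,-1,0,0,-0.01,0,0,0,-1,0,0,-0.01,0,0,0,-1,0,0,0,0,0,0,-1,0,0,0,0,0,0,-1,0,0,0,0,0,0,-1,0,0,0,0,0,0,-1,0,0,0,0,0,0,-1]

```text
clock: 21.15
position: [0.5435, 0.2319, 0.0286]
ee_rot: [0.092, -0.696, 0.092, 0.706]
contact_force: [-14.6, 6.7, 7.6]
width: 0.0344
```

```bash
python3 st.py
```

```text
tcp jig mm 0.22 0.67 28.55 F jig -15.79 2.67 7.56 t 21.15
```

>>> carry_out:
  deltas: [0,0,0,0,0,0,-1,0,0,0,0,0,0,-1,0,0,0,0,0,0,-1,0,0,0,0,0,0,-1,0,0,0,0,0,0,-1,0,0,0,0,0,0,-1]

```text
clock: 21.9
position: [0.5435, 0.2319, 0.0286]
ee_rot: [0.092, -0.696, 0.092, 0.706]
contact_force: [-14.5, 6.3, 7.6]
width: 0.0346
```

```bash
python3 st.py
```

```text
tcp jig mm 0.24 0.65 28.56 F jig -15.67 2.31 7.58 t 21.9
```

>>> carry_out:
  deltas: [-0.003,0,-0.01,0,0,0,-1,0,0,-0.005,0,0,0,-1,0,0,0,0,0,0,-1,0,0,0,0,0,0,-1,0,0,0,0,0,0,-1,0,0,0,0,0,0,-1,0,0,0,0,0,0,-1]

```text
clock: 22.78
position: [0.5438, 0.2318, 0.0285]
ee_rot: [0.092, -0.696, 0.092, 0.706]
contact_force: [-15.0, 7.1, 5.9]
width: 0.0346
```

```bash
python3 st.py
```

```text
tcp jig mm 0.51 0.63 28.55 F jig -16.26 2.96 5.92 t 22.775
```

>>> carry_out:
  deltas: [0,0,0.01,0,0,0,-1,0,0,0.01,0,0,0,-1,0,0,0.01,0,0,0,-1,0,0,0.01,0,0,0,-1,0,0,0,0,0,0,-1,0,0,0,0,0,0,-1]

```text
clock: 23.52
position: [0.5438, 0.2318, 0.0286]
ee_rot: [0.092, -0.698, 0.092, 0.705]
contact_force: [-11.6, 4.4, 5.3]
width: 0.0345
```

```bash
python3 st.py
```

```text
tcp jig mm 0.51 0.69 28.6 F jig -12.36 1.24 5.25 t 23.525
```

>>> carry_out:
  deltas: [-0.008,0,0.01,0,0,0,-1,0,0,0.01,0,0,0,-1,0,0,0.01,0,0,0,-1,0,0,0.01,0,0,0,-1,0,0,0,0,0,0,-1,0,0,0,0,0,0,-1]

```text
clock: 24.28
position: [0.5428, 0.2322, 0.0288]
ee_rot: [0.092, -0.698, 0.092, 0.704]
contact_force: [-7.6, 3.7, -0.7]
width: 0.0341
```

```bash
python3 st.py
```

```text
tcp jig mm -0.48 0.83 28.76 F jig -8.25 1.59 -0.74 t 24.275
```

>>> carry_out:
  deltas: [0.002,0,0.01,0,0,0,-1,0,0,0.01,0,0,0,-1,0,0,0.01,0,0,0,-1,0,0,0.01,0,0,0,-1,0,0,0,0,0,0,-1,0,0,0,0,0,0,-1]

```text
clock: 25.02
position: [0.5421, 0.2325, 0.0289]
ee_rot: [0.092, -0.7, 0.092, 0.703]
contact_force: [-4.7, 1.8, -1.9]
width: 0.0341
```

```bash
python3 st.py
```

```text
tcp jig mm -1.22 0.9 28.85 F jig -4.97 0.51 -1.94 t 25.025
```

>>> carry_out:
  deltas: [0.01,0,0.01,0,0,0,-1,0,0,0.01,0,0,0,-1,0,0,0,0,0,0,-1,0,0,0,0,0,0,-1]

```text
clock: 25.52
position: [0.5421, 0.2325, 0.0288]
ee_rot: [0.092, -0.7, 0.092, 0.702]
contact_force: [-4.2, 2.3, -1.6]
width: 0.0346
```

```bash
python3 st.py
```

```text
tcp jig mm -1.32 0.88 28.84 F jig -4.68 1.17 -1.63 t 25.525
```

>>> carry_out:
  deltas: [0.01,0,0,0,0,0,-1,0,0,0,0,0,0,-1,0,0,0,0,0,0,-1]
  newtons: 20

```text
clock: 25.9
position: [0.542, 0.2325, 0.0287]
ee_rot: [0.092, -0.7, 0.092, 0.702]
contact_force: [-6.3, 2.7, 1.9]
width: 0.0343
```

```bash
python3 st.py
```

```text
tcp jig mm -1.32 0.85 28.72 F jig -6.74 0.98 1.9 t 25.9
```

>>> carry_out:
  deltas: [0,0,0,0,0,0,-0.15,0,0,0,0,0,0,-0.1,0,0,0,0,0,0,0,0,0,0,0,0,0,0.2,0,0,0,0,0,0,0.5,0,0,0,0,0,0,0.8,0,0,0,0,0,0,1,0,0,0,0,0,0,1]

```text
clock: 26.9
position: [0.5431, 0.2322, 0.029]
ee_rot: [-0.092, 0.701, -0.092, -0.701]
contact_force: [0.1, -0.4, -0.6]
width: 0.0854
```

```bash
python3 st.py;python3 -c "
from h import *
grab('wrist','8')
im=load('wrist','8')['color'];cv2.imwrite('pics/w8c.png',cv2.resize(im[0:384,120:400],None,fx=1.5,fy=1.5,interpolation=2)[:,:,::-1])"
```

```text
tcp jig mm -0.27 0.89 29.01 F jig 0.24 -0.36 -0.56 t 26.9
```

View pics/w8c.png

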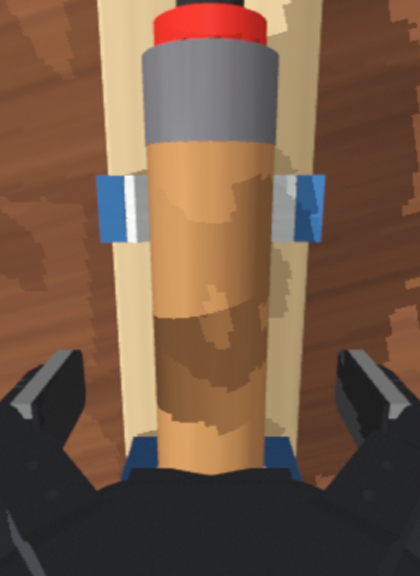

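The fingers are open, the post lies between both flanks and the disc (crop 210,25) meets the ferrule. I'll retreat straight up and inspect.

>>> carry_out:
  deltas: [-0.1,0,0,0,0,0,1,-0.2,0,0,0,0,0,1,-0.4,0,0,0,0,0,1,-0.5,0,0,0,0,0,1,-0.5,0,0,0,0,0,1,-0.4,0,0,0,0,0,1,-0.2,0,0,0,0,0,1,0,0,0,0,0,0,1,0,0,0,0,0,0,1]

```text
clock: 28.08
position: [0.5424, 0.232, 0.1661]
ee_rot: [0.091, -0.701, 0.092, 0.702]
contact_force: [-0.0, -0.2, -0.5]
width: 0.0853
```

```bash
python3 st.py;python3 - <<'E'
from h import *
from scipy.optimize import least_squares
ims={n:grab(n,'9') for n in('wrist','scene','side')}
c=ims['side']['color'];w=ims['wrist']['color']
out=np.hstack([cv2.resize(c[210:315,120:225],(400,400)),cv2.resize(w[30:230,160:360],(400,400))]);cv2.imwrite('pics/fin.png',out[:,:,::-1])
d0=np.array([np.cos(-.2606),np.sin(-.2606)])
P=cloud(ims['wrist']);W=P[...,:2]-[.5431,.2313];X=W@d0;Y=W@[-d0[1],d0[0]];Z=P[...,2]
m=(abs(Y)<.02)&(Z>.05)&(Z<.08)&(X>-.09)&(X<.085)
q=np.stack([X[m],Y[m],Z[m]],1)
def f(p):
    a=q[:,1]-p[0]-p[1]*q[:,0];b=q[:,2]-p[2]-p[3]*q[:,0];return np.hypot(a,b)-.018
o=least_squares(f,[0,0,.0475,0],loss='soft_l1',f_scale=.002);print(len(q),'y,yaw,z,pitch',o.x.round(4))
E
```

```text
tcp jig mm -0.91 0.5 166.05 F jig 0.05 -0.23 -0.46 t 28.075
6677 y,yaw,z,pitch [-0.0001  0.0022  0.0469  0.0013]
```

View pics/fin.png

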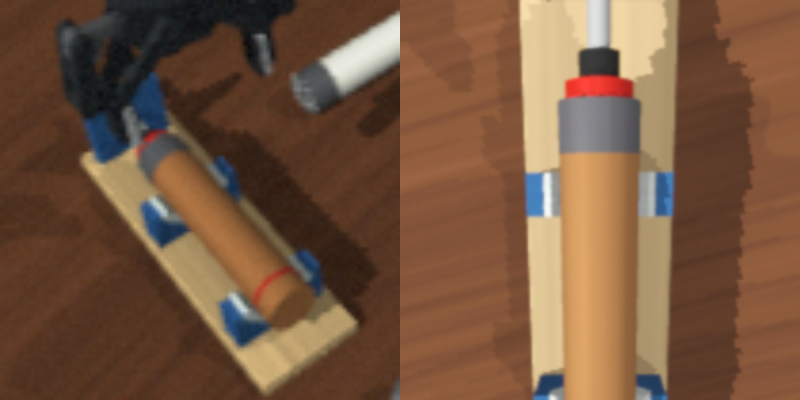

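View pics/scene_9.png

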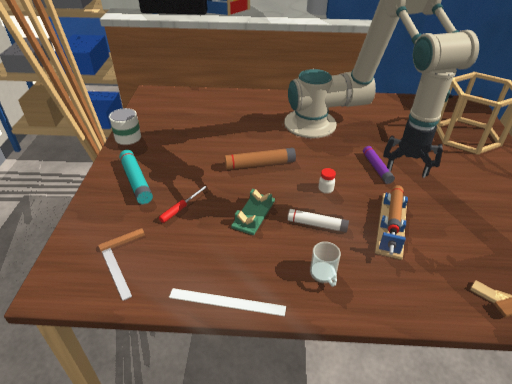

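```bash
python3 -c "
from h import *
print(job.sign_off())"
```

```text
the job is handed in; nothing more can be done
None
```

The post is lying in the V of the jig, ferrule against the red stop, and I handed the job in at about 28 s of the 72 s. `sign_off` gives no verdict, so the result below rests on my own checks.

**What I did:** I took the short wooden post from the green rest and lowered it onto both flanks. I then slid it at about 5 to 10 mm/s until the axial force rose, with its end about 95 mm along the jig. I pressed it home, eased back to about 4 to 5 N on the stop, let go and lifted clear.

**Pressing force:** I put it at roughly 10 to 11 N on the stop, held for over a second. That is an estimate: the wrist read 15.7 to 16.3 N along the V, less about 5 to 6 N of flank drag. It agrees with about 2.5 to 2.8 mm of cushion travel. The wrist readings stayed under 20 N at every reading taken.

**Last checks:**
- **Post in the V:** a fit to the wrist camera's depth image gave 0.1 mm off centre sideways, 46.9 mm in height, and about 0.002 rad in yaw and 0.001 rad in pitch.
- **Stop contact:** the pictures show the ferrule meeting the disc, but the remaining contact force after letting go could not be measured.
- **Other objects:** by eye in the scene image, the mug, glue jar and screwdriver are in their old places.

**Disagreements:** two readings of the post's position in the rest differed by 1.5 mm sideways, so I gripped midway. The tool tilted about 0.8 degrees while pressing, and came level again after release.

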